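# Fetch the red hood from the latched locker and cap the cue lamp

### The job

Turn the black latch knob on the grey lamp locker a full quarter turn clockwise, and swing the green lid up by its steel handle until it stands open by itself. Take out the red hood and lower it mouth-down on the white porcelain lamp socket, centred rim on rim, letting go only once it rests there. Leave the lid open, the socket about where it stands, and the bell, the switch box and the gel frame undisturbed.

Things in the scene. Friction and masses are not known exactly. Their poses are not given: they have to be found in the camera images.
- locker: Grey open-topped steel box fixed to the desk, 220 (its x) by 170 (its y) by 112 mm high, walls and floor 6 mm. Origin: centre of the underside. The lid is hinged along the top edge at its -y side; latch and handle are near its +y side. The red hood stands inside on the floor.
- latch (a joint): Turn of the latch knob, rad: 0 fully latched, 1.57 (stop) fully released; grows clockwise seen from above. The knob's steel cam tongue, inside, catches under a strike on the +y wall and holds the lid until about 1.3 rad. It starts within 0.2 rad of latched. Friction only (about 0.06 N m), no spring.
- latch_grip (a point): Grip point of the latch knob, on its vertical turning axis, 32 mm above the lid's top face. The knob is a black bar 64 mm long (its own y), 16 mm wide (its own x), from 8 to 44 mm above the lid, on a steel disc 44 mm across and 8 mm high; a white line on top marks the tongue's direction (own +y). At joint 0 the bar's axes are those of the locker: the bar points to the lid's +y edge. The frame turns with the knob.
- lid (a joint): Opening angle of the lid, rad: 0 shut, 1.57 upright, stop at 1.9. Stiff hinge: the lid stays where it is left; about 6 N at the handle moves it.
- lid_handle (a point): Middle of the lid's handle: a round steel bar 10 mm thick and 80 mm long, along the locker's x, 45 mm above the lid's top face (lid shut), on a post at each end; 10 mm in from the lid's free edge.
- lid_hinge (a point): Middle of the hinge axis, on the underside of the lid (112 mm above the desk). The axis runs along the locker's x; the lid opens by turning from the locker's +y upward, about +x. Lid: 220 mm along x, 170 mm from hinge to free edge, 8 mm thick; upright, its free edge stands 282 mm above the desk, its top face and handle look away from the locker's mouth, and the latch tongue juts 17 mm out of its underside.
- hood_center (a point): Centre (half-way up) of the red enamelled hood, 98 mm high, loose, 0.2 kg, standing mouth-down (own z up, 49 mm above its rim). Its lower 62 mm is a hollow cone, outside diameter 80 mm at the mouth, 48 mm at the shoulder, wall 4 mm; above it a solid neck 28 mm in diameter and 36 mm high, from 13 to 49 mm above this point, made for gripping (good grip height: 34 mm above this point).
- hood: The same red hood; origin at the centre of its mouth (49 mm below hood_center).
- socket_rim (a point): Centre of the mouth of the white porcelain lamp socket, 60 mm above its foot, level with the flat rim; z up. The socket is a loose upright cup, 0.6 kg, 92 mm wide at the foot; its rim is 88 mm across outside, 60 mm inside (14 mm broad).
- bell: Brass desk bell with a black foot, 84 mm across, 56 mm high, loose bystander; origin at the centre of its underside.
- switchbox: Black toggle switch box, 90 by 70 by 45 mm with a steel toggle to 72 mm high, loose bystander; origin at the centre of its underside.
- gelframe: Square aluminium gel frame lying flat, 150 mm wide, 6 mm thick, loose bystander; origin at the centre of its underside.
Mind the look-alikes: they are no part of the job. Of the things shaped like the part that bears socket_rim, the white one is meant.

How it is judged:
On the way, in this order (a step that is already met when the one before it is completed fails the run):
1. the latch knob is turned to released (at least 1.35 rad) (value of joint latch above 1.35 rad), for 0.1 s.
2. the lid is swung open (at least 1.2 rad) (value of joint lid above 1.2 rad), for 0.1 s.
3. the hood rests centred on the socket's rim while the fingers still hold it (horizontal distance between hood_center and socket_rim below 0.008 m and z of hood_center in the frame of socket_rim between 0.044 and 0.054 m and angle between hood_center's own z axis and vertical below 0.06 rad and contact force between the fingers and hood above 0.5 N), for 0.1 s.
At the end, for the whole second after the job is handed in: The hood stands mouth-down on the socket's rim, centres within 8 mm, height within 5 mm of resting on it, both upright within 0.06 rad, at rest and released; the lid still stands open (at least 1.2 rad) (horizontal distance between hood_center and socket_rim below 0.008 m and z of hood_center in the frame of socket_rim between 0.044 and 0.054 m and angle between each of hood_center, socket_rim's own z axis and vertical below 0.06 rad and value of joint lid above 1.2 rad and linear speed of hood below 0.02 m/s); the robot touches nothing.
It fails at once if the socket is shifted more than 40 mm (distance of socket_rim from where it was at the start of the episode above 0.04 m).
It fails at once if the bell is shifted more than 25 mm (distance of bell from where it was at the start of the episode above 0.025 m).
It fails at once if the switch box is shifted more than 25 mm (distance of switchbox from where it was at the start of the episode above 0.025 m).
It fails at once if the gel frame is shifted more than 25 mm (distance of gelframe from where it was at the start of the episode above 0.025 m).
It also fails if it takes over 70 s, if anything falls off the work surface, if the arm or the gripper's body presses on something with over 40 N, if the wrist force passes 120 N, or if a joint passes its speed limit or range.

### The arm

A 7-joint arm with a two-finger parallel gripper is mounted at the origin on the work surface. World frame = base frame: x ahead of the robot, y to its left, z up, the work surface at z = 0. Lengths are in m, angles in rad, forces in N, time in s.
With the tool pointing down it reaches from about 0.425 to 0.825 m from the base axis. Payload 3.6 kg.
Tool frame: the origin (TCP) lies at the very end of the fingers, on their centre line; the grasp point (between the pads) lies 19 mm behind it (env.pinch_z is the distance from the TCP to the grasp point, in m); z points along the fingers, y is the line along which they close (so a half turn about z gives the same grasp; the last joint's range is limited). The gripper opens to 85 mm and grips with 20 to 120 N. Pads are 22 mm wide; open, the fingers measure 114 mm over their backs; the gripper's body (76 mm by 85 mm) begins 54 mm behind the grasp point. The pads swing forward as they close: fully open they stand 13 mm farther back than shut.
Start: joints at [1.083, 0.615, -0.013, 1.423, 0.008, 1.103, -0.04], TCP at [0.29, -0.582, 0.231] pointing down, gripper open.
Joint ranges: [-3.12, 3.12], [-0.3, 2.06], [-1.34, 1.32], [0.26, 2.42], [-1.36, 4.5], [0.01, 1.98], [-2.84, 2.84]. Speed limits (rad/s): [2.79, 2.79, 3.14, 3.14, 3.14, 3.14, 3.14].

### API

Orientations are given as a 3x3 rotation matrix whose columns are the frame's x, y, z axes.
In Python, from cell import status, read_camera, camera_info, order, env gives the robot as it stands.
- The arm moves only by the tool arm_command, never from a script. Its argument "rows" is a list of rows, each a list of 5 numbers: the opening, from 0 (shut) to 1 (fully open), then the shift along the tool's x, y, z in m, then the turn about the tool's z in degrees. In form: [[jaw, dx, dy, dz, twist], ...]. A call has 1 to 12 rows; each row shifts and turns the commanded pose from where the row before left it, along the tool's axes as they then stand; what a row does not reach is not made up. A row lasts 1/8 s, in which the tool goes at most 62.5 mm and 10.7 degrees, less where a joint would pass 70% of its speed; a pose out of reach is approached as far as the arm can. A call is refused whole if a number of a shift passes 0.0625 or a number of a turn 10.7, either way. A call with a gripper value outside its range is refused whole. The fingers move at their own pace and stop on an object; the grip force is fixed at half the most. Time passes only in rows, so rows that do not move let the fingers close. It gives the time, the measured TCP pose, the force, the opening and the grip force at its end, in the units of the state.
- status.sense(): the state, without advancing time (a new reading comes with each control period).
- read_camera(name): name is "scene" or "top"; returns the picture (420x560x3 uint8, blue, green, red); there is no depth.
- camera_info(name): a dict with "camera_matrix" (3x3 intrinsics, pixels), "view" (4x4, takes a point from world to camera coordinates). Camera axes: x right, y down, z forward; pixel columns grow to the right and rows downward; lengths in m; the calibration is good to about 2 mm. A picture is of the moment at which its call begins. camera_info takes no time and is no camera call.
- order.hand_in(): hands the job in; it is judged then, once.
The state is a dict: "clock": time; "joints": joint angles; "qd": joint speeds; "joint_torque": joint torques, N m; "tcp_pos": TCP position; "orientation": TCP orientation; "contact_force": force on the tool from outside, world axes, zero at the start; "ft_torque": the same for the moment, N m; "finger_gap": finger opening in m; "grip_force": force on a finger pad.
Only numpy, scipy, OpenCV 4.12 (cv2) and the standard library are available. Lean on these libraries where they do the work, as an engineer would, in place of code of your own. Each camera call takes 0.05 s, during which the arm holds its last target. There are 200 camera calls.

## Working session

There is one attempt and no reset: what is moved stays moved. The work goes in short steps, Python scripts to look and compute and a tool call to move; the robot and the scene stay as the last step left them, time stands still between calls to the robot, and variables do not carry over. Pictures are saved under pics/ and viewed, at most 10 in all, crops included, and the job is handed in when it is done.

Besides the shell and the picture viewer there is one more tool, called as name(argument=value, ...) on one line, values as JSON. arm_command: Moves the arm, as the interface text tells. Its arguments: {"type":"object","properties":{"rows":{"type":"array","items":{"type":"array","items":{"type":"number"}}}},"required":["rows"]}

```bash
mkdir -p pics; python3 - <<'E'
from cell import status, read_camera, camera_info
import cv2, numpy as np
np.set_printoptions(precision=4,suppress=True)
for n in("scene","top"):
    cv2.imwrite(f"pics/{n}0.png",read_camera(n)); c=camera_info(n); print(n,c["camera_matrix"],c["view"])
s=status.sense()
for k in("clock","joints","tcp_pos","orientation","finger_gap"):print(k,np.array(s[k]))
E
```

```text
scene [[401.1253   0.     277.718 ]
 [  0.     401.1253 208.3891]
 [  0.       0.       1.    ]] [[ 0.0466  0.9988  0.0146 -0.1295]
 [ 0.6197 -0.0175 -0.7847 -0.2488]
 [-0.7835  0.0456 -0.6197  1.5862]
 [ 0.      0.      0.      1.    ]]
top [[403.5234   0.     280.4246]
 [  0.     403.5234 205.1576]
 [  0.       0.       1.    ]] [[-0.0103 -0.9999 -0.0128  0.1059]
 [-0.9971  0.0113 -0.0758  0.5792]
 [ 0.076   0.0119 -0.997   1.1711]
 [ 0.      0.      0.      1.    ]]
clock 0.1
joints [ 1.0825  0.6158 -0.0126  1.4248  0.0081  1.1034 -0.0404]
tcp_pos [ 0.2893 -0.5813  0.2303]
orientation [[ 0.8952  0.4456 -0.001 ]
 [ 0.4456 -0.8952  0.0021]
 [-0.     -0.0023 -1.    ]]
finger_gap 0.08520341282194999
```

View pics/scene0.png

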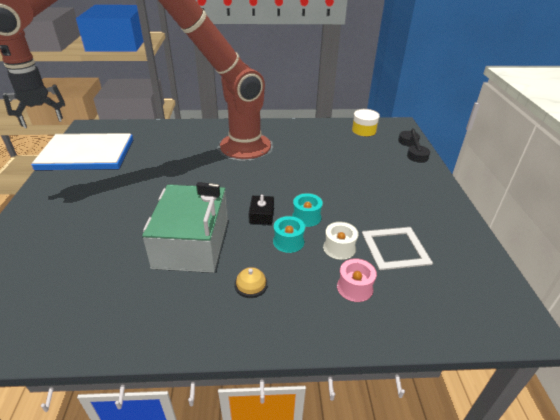

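View pics/top0.png

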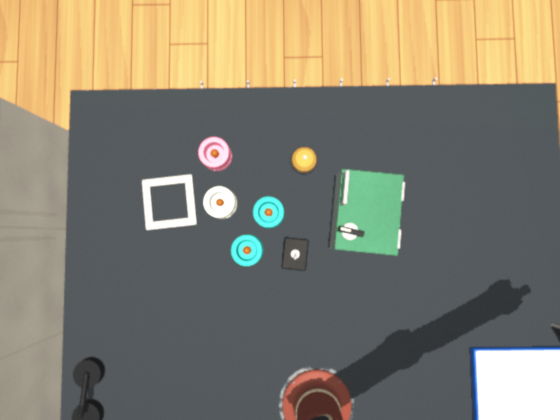

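The scene shot has the locker at (190,225), with its black knob at (208,190) and its handle at (209,215). In the top view the knob is at (350,231), the handle at (346,188) and the lid's hinge is on the right, so locker +y points to about world +y.

Socket candidates (top view pixels): white (220,202), pink (215,153), teal (268,212) and (247,250). I choose the white one. The handle could be confused with the hinges at (403,190) and (399,238), but the handle is the bar at (346,188). I'll measure these and check them in one close crop.

```bash
cat > h.py <<'E'
import cv2, numpy as np
from cell import status, read_camera, camera_info, order, env
np.set_printoptions(precision=4,suppress=True)
def ray(n,px):
    c=camera_info(n);K=np.array(c["camera_matrix"]);V=np.array(c["view"]);R=V[:3,:3]
    d=R.T@np.linalg.solve(K,np.r_[px,1.]);return -R.T@V[:3,3],d
def onz(n,px,z):
    o,d=ray(n,px);return (o+d*(z-o[2])/d[2])
def proj(n,p):
    c=camera_info(n);V=np.array(c["view"]);q=V[:3,:3]@p+V[:3,3];q=np.array(c["camera_matrix"])@q;return q[:2]/q[2]
def tri(p1,p2):
    o1,d1=ray("scene",p1);o2,d2=ray("top",p2);d1/=np.linalg.norm(d1);d2/=np.linalg.norm(d2)
    t=np.linalg.lstsq(np.c_[d1,-d2],o2-o1,rcond=None)[0];a=o1+d1*t[0];b=o2+d2*t[1];return (a+b)/2,np.linalg.norm(a-b)
def biggest(m,roi):
    x0,y0,x1,y1=roi;k=np.zeros_like(m);k[y0:y1,x0:x1]=m[y0:y1,x0:x1]
    c=cv2.findContours(k,cv2.RETR_EXTERNAL,cv2.CHAIN_APPROX_NONE)[0];return max(c,key=cv2.contourArea)
E
python3 - <<'E'
from h import *
T=cv2.imread("pics/top0.png");S=cv2.imread("pics/scene0.png")
hT=cv2.cvtColor(T,cv2.COLOR_BGR2HSV);hS=cv2.cvtColor(S,cv2.COLOR_BGR2HSV)
g=cv2.inRange(hT,(60,80,40),(85,255,255));c=biggest(g,(325,160,415,265))
w=np.array([onz("top",p[0],.12)[:2] for p in c],np.float32)
r=cv2.minAreaRect(w);print("lid top rect",r,cv2.boxPoints(r))
for n,h,roi in(("top",hT,(200,183,240,222)),("scene",hS,(322,220,362,262))):
    m=cv2.inRange(h,(0,0,140),(179,70,255));c=biggest(m,roi);print(n,"white",cv2.boundingRect(c))
    for z in(.06,):
        w=np.array([onz(n,p[0],z)[:2] for p in cv2.convexHull(c)],np.float32);print(z,cv2.fitEllipse(w),cv2.minEnclosingCircle(w))
a=cv2.resize(T[150:270,195:415],None,fx=3.6,fy=3.6,interpolation=cv2.INTER_CUBIC)
b=cv2.resize(S[170:270,140:370],None,fx=3.4,fy=3.4)[:,:792]
b=cv2.copyMakeBorder(b,0,0,0,792-b.shape[1],cv2.BORDER_CONSTANT)
a=cv2.resize(T[160:260,325:415],None,fx=4,fy=4,interpolation=cv2.INTER_CUBIC)
d=cv2.resize(S[170:270,140:240],None,fx=4,fy=4,interpolation=cv2.INTER_CUBIC)
cv2.imwrite("pics/crop1.png",np.hstack([a,d]))
E
```

```text
lid top rect ((0.5533891320228577, -0.14066612720489502), (0.16960644721984863, 0.22019827365875244), 83.54065704345703) [[ 0.4344 -0.2125]
 [ 0.6532 -0.2373]
 [ 0.6723 -0.0688]
 [ 0.4535 -0.044 ]]
top white (203, 186, 34, 33)
0.06 ((0.587938666343689, 0.273689866065979), (0.09380638599395752, 0.10213536769151688), 147.83506774902344) ((0.5888669490814209, 0.2729593515396118), 0.05106883868575096)
scene white (323, 221, 36, 39)
0.06 ((0.6177089810371399, 0.2685207426548004), (0.09963672608137131, 0.15587680041790009), 74.22150421142578) ((0.6178730726242065, 0.26658546924591064), 0.07606960833072662)
```

View pics/crop1.png

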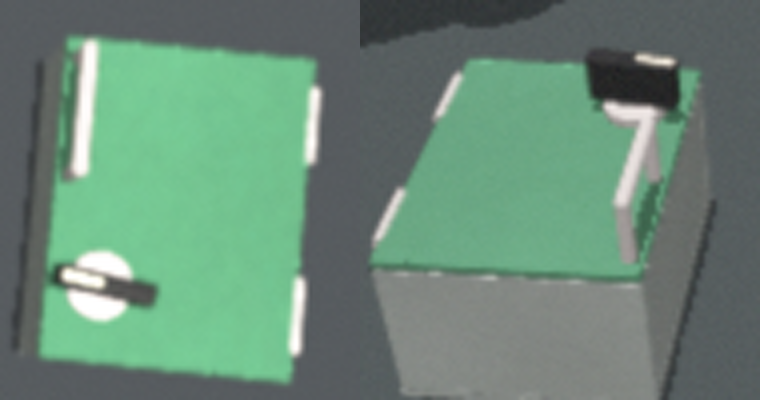

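Crop: the knob bar runs from (60,275) to (155,293), with its white line at the left end facing the lid's free edge. The handle bar runs from (90,42) to (80,176). The lid rectangle fits 170×220 mm well.

```bash
cat >> h.py <<'E'
LX=np.array([.9936,-.1126]);LY=np.array([.1126,.9936]);C=np.array([.5534,-.1407])
def loc(p): return np.array([(p[:2]-C)@LX,(p[:2]-C)@LY])
E
python3 - <<'E'
from h import *
T=cv2.imread("pics/top0.png");S=cv2.imread("pics/scene0.png")
up=lambda u,v:np.array([325+u/4,160+v/4]); us=lambda u,v:np.array([140+(u-360)/4,170+v/4])
print("disc",p:=onz("top",up(100,285),.128),loc(p))
for e in((60,275),(155,293)):print("bar end",p:=onz("top",up(*e),.158),loc(p))
print("bar tri", tri(us(632,62),up(107,282)))
for e in((90,42),(80,176)):print("handle",p:=onz("top",up(*e),.167),loc(p))
o,_=ray("top",(0,0));print("cam",o)
# handle mask
h=cv2.cvtColor(T,cv2.COLOR_BGR2HSV)
m=cv2.inRange(h,(0,0,150),(179,60,255))
for roi in((338,165,354,210),(335,215,368,245)):
    c=biggest(m,roi);print(roi,cv2.boundingRect(c),cv2.minAreaRect(c),cv2.minEnclosingCircle(c))
k=cv2.inRange(h,(0,0,0),(179,255,45));c=biggest(k,(336,222,370,242));print("black",cv2.minAreaRect(c))
# socket
print(T[202,200:242].tolist())
a=cv2.resize(T[180:225,197:242],None,fx=8.8,fy=8.8,interpolation=cv2.INTER_NEAREST)
b=cv2.resize(S[218:263,319:364],None,fx=8.8,fy=8.8,interpolation=cv2.INTER_NEAREST)
cv2.imwrite("pics/crop2.png",np.hstack([a,b]))
E
```

```text
disc [ 0.5001 -0.0872  0.128 ] [-0.059   0.0472]
bar end [ 0.5066 -0.0566  0.158 ] [-0.056   0.0783]
bar end [ 0.4943 -0.118   0.158 ] [-0.0613  0.0159]
bar tri (array([ 0.5017, -0.0862,  0.1603]), np.float64(0.0008965231738268408))
handle [ 0.6581 -0.0782  0.167 ] [0.097  0.0739]
handle [ 0.5704 -0.0697  0.167 ] [0.0089 0.0725]
cam [0.4896 0.0854 1.2129]
(338, 165, 354, 210) (343, 169, 7, 36) ((345.8599853515625, 186.52001953125), (5.325121879577637, 35.22346496582031), 3.1798300743103027) ((345.5, 186.5), 17.67776870727539)
(335, 215, 368, 245) (340, 223, 18, 17) ((348.5, 231.0), (16.0, 17.0), 90.0) ((348.8414611816406, 230.98780822753906), 9.332758903503418)Traceback (most recent call last):
  File "<stdin>", line 14, in <module>
  File "h.py", line 16, in biggest
    c=cv2.findContours(k,cv2.RETR_EXTERNAL,cv2.CHAIN_APPROX_NONE)[0];return max(c,key=cv2.contourArea)
                                                                            ~~~^^^^^^^^^^^^^^^^^^^^^^^
ValueError: max() iterable argument is empty
```

arm_command(rows=[[0.5,0,0,0,-10.4],[0.5,0,0,0,-10.4],[0.5,0,0,0,-10.4],[0.5,0,0,0,-10.4],[0.5,0,0,0,-10.4],[0.5,0,0,0,0]])

```text
clock: 0.85
tcp_pos: [0.2892, -0.5817, 0.2306]
orientation: [[0.202, 0.979, -0.0], [0.979, -0.202, 0.001], [0.001, -0.001, -1.0]]
contact_force: [-0.4, 0.1, -0.3]
finger_gap: 0.0429
grip_force: 0.0
```

arm_command(rows=[[0.5,0.0478,0.01,0,0],[0.5,0.0478,0.01,0,0],[0.5,0.0478,0.01,0,0],[0.5,0.0478,0.01,0,0],[0.5,0.0478,0.01,0,0],[0.5,0.0478,0.01,0,0],[0.5,0.0478,0.01,0,0],[0.5,0.0478,0.01,0,0],[0.5,0.0478,0.01,0,0],[0.5,0.0478,0.01,0,0],[0.5,0.0478,0.01,0,0],[0.5,0,0,0,0]])

```text
clock: 2.35
tcp_pos: [0.504, -0.0832, 0.2316]
orientation: [[0.194, 0.981, 0.001], [0.981, -0.194, 0.003], [0.003, 0.001, -1.0]]
contact_force: [0.4, -0.4, -0.3]
finger_gap: 0.0427
grip_force: 0.0
```

```bash
cat >> h.py <<'E'
def rel(t):
    s=status.sense();R=np.array(s["orientation"]);return "need tool shift",R.T@(np.array(t)-s["tcp_pos"]),"yaw_y",np.degrees(np.arctan2(R[1,1],R[0,1])),"q",np.array(s["joints"]),"F",np.array(s["contact_force"]),"gap",s["finger_gap"],"t",s["clock"]
E
python3 - <<'E'
from h import *
print(rel([.5,-.0872,.133]))
T=cv2.imread("pics/top0.png");S=cv2.imread("pics/scene0.png")
a=cv2.resize(T[180:225,197:242],None,fx=8.8,fy=8.8,interpolation=cv2.INTER_NEAREST)
b=cv2.resize(S[218:263,319:364],None,fx=8.8,fy=8.8,interpolation=cv2.INTER_NEAREST)
cv2.imwrite("pics/crop2.png",np.hstack([a,b]))
E
```

```text
('need tool shift', array([-0.005 , -0.0032,  0.0985]), 'yaw_y', np.float64(-11.183608241020469), 'q', array([ 0.3654,  0.4175, -0.3462,  1.8142,  0.1676,  0.9375, -0.2479]), 'F', array([ 0.4058, -0.3772, -0.3097]), 'gap', 0.042660239995719, 't', 2.35)
```

View pics/crop2.png

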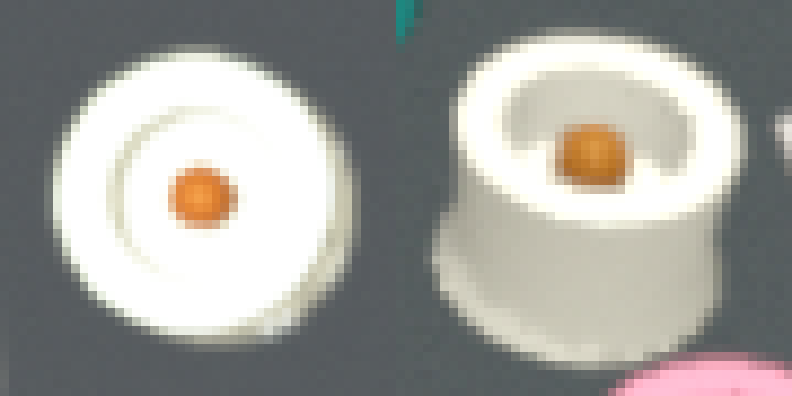

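The crop shows the white cup. Its bright rim is centred at about (195,190) in the left tile (top view 218.7,201.1) and (600,128) in the right tile (scene view 341.7,232.1). Now I descend on the knob.

arm_command(rows=[[0.5,-0.005,-0.003,0.02,0],[0.5,0,0,0.02,0],[0.5,0,0,0.02,0],[0.5,0,0,0.02,0],[0.5,0,0,0.0165,0],[0.5,0,0,0,0],[0,0,0,0,0],[0,0,0,0,0],[0,0,0,0,0],[0,0,0,0,0],[0,0,0,0,0]])

```text
clock: 3.72
tcp_pos: [0.4987, -0.0935, 0.1357]
orientation: [[0.201, 0.98, 0.001], [0.98, -0.201, -0.001], [-0.001, 0.001, -1.0]]
contact_force: [-2.3, -1.5, 5.9]
finger_gap: 0.0149
grip_force: 59.1
```

```bash
python3 - <<'E'
from h import *
print(rel([.5,-.0872,.133]))
print("socket",tri((341.7,232.1),(218.66,201.1)),onz("top",(218.66,201.1),.06),onz("scene",(341.7,232.1),.06))
E
```

```text
('need tool shift', array([0.0064, 0.    , 0.0027]), 'yaw_y', np.float64(-11.581562856307231), 'q', array([ 0.3449,  0.5377, -0.2988,  1.9392,  0.2382,  0.6978, -0.2997]), 'F', array([-2.3497, -1.5475,  5.9422]), 'gap', 0.014931622115906032, 't', 3.725)
socket (array([0.5911, 0.2765, 0.0608]), np.float64(0.00013904652101002154)) [0.5912 0.2765 0.06  ] [0.5902 0.2768 0.06  ]
```

arm_command(rows=[[0.4,0,0,0,0],[0.4,0,0,0,0],[0.4,0.006,0,0,0],[0.4,0,0,0,0],[0,0,0,0,0],[0,0,0,0,0],[0,0,0,0,0],[0,0,0,0,0]])

```text
clock: 4.72
tcp_pos: [0.5, -0.087, 0.1349]
orientation: [[0.2, 0.98, 0.0], [0.98, -0.2, 0.0], [0.0, 0.0, -1.0]]
contact_force: [0.3, 0.7, 1.7]
finger_gap: 0.0154
grip_force: 58.6
```

arm_command(rows=[[0,0,0,0,8],[0,0,0,0,8],[0,0,0,0,8],[0,0,0,0,8],[0,0,0,0,8],[0,0,0,0,8],[0,0,0,0,8],[0,0,0,0,8],[0,0,0,0,8],[0,0,0,0,8],[0,0,0,0,4],[0,0,0,0,0]])

```text
clock: 6.22
tcp_pos: [0.5009, -0.0882, 0.135]
orientation: [[0.995, -0.097, 0.002], [-0.097, -0.995, -0.002], [0.003, 0.002, -1.0]]
contact_force: [2.7, -2.1, -1.6]
finger_gap: 0.0151
grip_force: 58.5
```

```bash
python3 - <<'E'
from h import *
print(rel([.5,-.0872,.133]),status.sense()["ft_torque"])
E
```

```text
('need tool shift', array([-0.001 , -0.0009,  0.002 ]), 'yaw_y', np.float64(-95.55024496921638), 'q', array([ 0.0418,  0.5269,  0.1303,  1.9474, -0.1031,  0.6709, -1.4325]), 'F', array([ 2.7497, -2.0575, -1.6218]), 'gap', 0.015077244798803765, 't', 6.225) [-0.4931 -0.4883 -0.1021]
```

arm_command(rows=[[0.5,0,0,0,1],[0.5,0,0,0,0],[0.5,0,0,0,0],[0.5,0,0,-0.025,0],[0.5,0,0,-0.03,0],[0.5,0,0,-0.025,0],[0.5,0.037,-0.009,0,0],[0.5,0.037,-0.009,0,0],[0.5,0.037,-0.009,0,0],[0.5,0,0,0,0],[0.5,0,0,0,0]])

```text
clock: 7.6
tcp_pos: [0.6121, -0.0732, 0.2143]
orientation: [[0.993, -0.114, -0.002], [-0.114, -0.993, -0.0], [-0.002, 0.0, -1.0]]
contact_force: [-0.4, 0.9, 0.2]
finger_gap: 0.0423
grip_force: 0.0
```

```bash
python3 - <<'E'
from h import *
print(rel([.6135,-.0721,.146]))
T=read_camera("top");S=read_camera("scene")
a=cv2.resize(T[160:260,320:420],None,fx=4,fy=4,interpolation=cv2.INTER_CUBIC)
d=cv2.resize(S[160:260,140:240],None,fx=4,fy=4,interpolation=cv2.INTER_CUBIC)
cv2.imwrite("pics/crop3.png",np.hstack([a,d]))
E
```

```text
('need tool shift', array([ 0.0014, -0.0012,  0.0683]), 'yaw_y', np.float64(-96.54854755909413), 'q', array([-0.008 ,  0.5811,  0.1518,  1.5517, -0.0974,  1.0183, -1.5144]), 'F', array([-0.3783,  0.9127,  0.2308]), 'gap', 0.04229106573208872, 't', 7.6)
```

View pics/crop3.png

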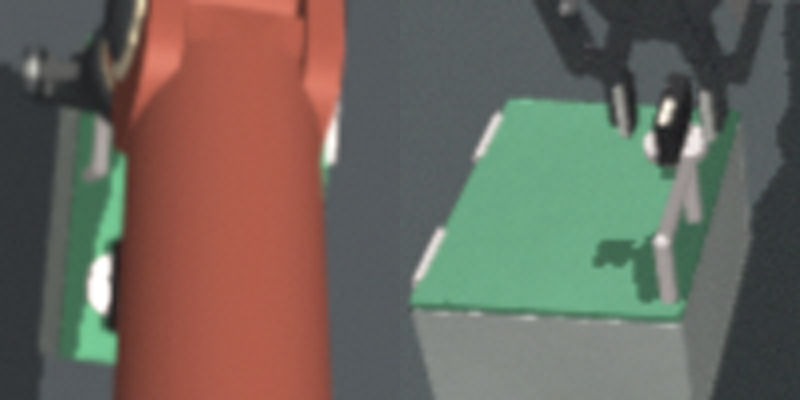

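In the scene tile the knob at (670,120) now points along the locker's x, so it is released. The fingers at (625,110) and (710,110) hover above the handle line. Now I descend and grip the handle.

arm_command(rows=[[0.5,0,0,0.023,0],[0.5,0,0,0.023,0],[0.5,0,0,0.022,0],[0.5,0,0,0,0],[0,0,0,0,0],[0,0,0,0,0],[0,0,0,0,0],[0,0,0,0,0],[0,0,0,0,0]])

```text
clock: 8.82
tcp_pos: [0.6137, -0.0747, 0.1484]
orientation: [[0.993, -0.115, 0.002], [-0.115, -0.993, -0.002], [0.002, 0.002, -1.0]]
contact_force: [-1.2, -2.9, 5.5]
finger_gap: 0.0076
grip_force: 58.7
```

```bash
python3 - <<'E'
from h import *
print(rel([.6135,-.0721,.146]))
# arc in locker: radius/angle from hinge; rows (dy tool = -locker y, dz tool = -z)
R=np.hypot(.160,.053);a0=np.arctan2(.053,.160)
A=np.radians(np.r_[0:101:5])
y=R*np.cos(a0+A);z=R*np.sin(a0+A)
for a,u,v in zip(A[1:],-np.diff(y),-np.diff(z)):print(round(np.degrees(a)),round(u,4),round(v,4))
E
```

```text
('need tool shift', array([-0.0005, -0.0026,  0.0024]), 'yaw_y', np.float64(-96.59654386535613), 'q', array([-0.0001,  0.6522,  0.1413,  1.625 , -0.1095,  0.8698, -1.5028]), 'F', array([-1.2497, -2.9271,  5.4937]), 'gap', 0.0076291816599148715, 't', 8.825)
5 0.0052 -0.0137
10 0.0064 -0.0132
15 0.0075 -0.0126
20 0.0086 -0.0119
25 0.0096 -0.0111
30 0.0105 -0.0102
35 0.0114 -0.0093
40 0.0122 -0.0083
45 0.0128 -0.0072
50 0.0134 -0.006
55 0.0139 -0.0048
60 0.0143 -0.0036
65 0.0145 -0.0023
70 0.0147 -0.0011
75 0.0147 0.0002
80 0.0146 0.0015
85 0.0144 0.0028
90 0.0141 0.004
95 0.0137 0.0052
100 0.0132 0.0064
```

arm_command(rows=[[0,0,0.0052,-0.0137,0],[0,0,0.0064,-0.0132,0],[0,0,0.0075,-0.0126,0],[0,0,0.0086,-0.0119,0],[0,0,0,0,0]])

```text
clock: 9.45
tcp_pos: [0.6106, -0.1008, 0.1992]
orientation: [[0.993, -0.115, 0.002], [-0.115, -0.993, 0.0], [0.002, -0.001, -1.0]]
contact_force: [2.1, -0.4, -2.9]
finger_gap: 0.0075
grip_force: 59.0
```

arm_command(rows=[[0,0,0.0096,-0.0111,0],[0,0,0.0105,-0.0102,0],[0,0,0.0114,-0.0093,0],[0,0,0.0122,-0.0083,0],[0,0,0.0128,-0.0072,0],[0,0,0.0134,-0.006,0],[0,0,0,0,0]])

```text
clock: 10.32
tcp_pos: [0.6035, -0.165, 0.2527]
orientation: [[0.994, -0.11, 0.004], [-0.11, -0.994, 0.007], [0.003, -0.008, -1.0]]
contact_force: [1.3, 4.5, 4.7]
finger_gap: 0.0076
grip_force: 58.9
```

```bash
python3 - <<'E'
from h import *
S=read_camera("scene")
cv2.imwrite("pics/s4.png",cv2.resize(S[120:280,100:320],None,fx=3,fy=3,interpolation=cv2.INTER_CUBIC))
E
```

```text
(no output)
```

View pics/s4.png

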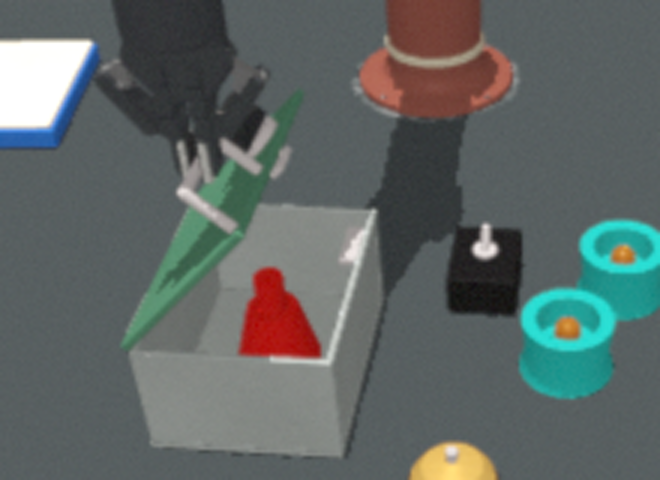

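The lid is about 50° up and the fingers still hold the handle at (205,200). The red hood stands inside, with its neck top at (268,275). I continue the swing.

arm_command(rows=[[0,0,0.0139,-0.0048,0],[0,0,0.0143,-0.0036,0],[0,0,0.0145,-0.0023,0],[0,0,0.0147,-0.0011,0],[0,0,0.0147,0.0002,0],[0,0,0.0146,0.0015,0],[0,0,0.0144,0.0028,0],[0,0,0.0141,0.004,0],[0,0,0.0137,0.0052,0],[0,0,0,0,0],[0,0,0,0,0]])

```text
clock: 11.75
tcp_pos: [0.5886, -0.2996, 0.2512]
orientation: [[0.993, -0.114, 0.005], [-0.114, -0.993, -0.004], [0.005, 0.003, -1.0]]
contact_force: [1.2, -2.6, 5.4]
finger_gap: 0.0073
grip_force: 65.4
```

```bash
python3 - <<'E'
from h import *
s=status.sense();p=np.array(s["tcp_pos"]);print(rel(p))
H=C-.085*LY;g=p+[0,0,.019];v=np.array([(g[:2]-H)@LY,g[2]-.112]);print(v,np.hypot(*v),np.degrees(np.arctan2(v[1],v[0]))-18.3)
E
```

```text
('need tool shift', array([0., 0., 0.]), 'yaw_y', np.float64(-96.55390743391493), 'q', array([ 0.3469,  0.6173,  0.1631,  1.3708, -0.1015,  1.1553, -1.1644]), 'F', array([ 1.2297, -2.5746,  5.4265]), 'gap', 0.0072792497922652575, 't', 11.75)
[-0.0689  0.1582] 0.1725175831642368 95.23997931247666
```

arm_command(rows=[[0.3,0,0,0,0],[0.3,0,0,0,0],[0.3,0,0,0,0],[0.3,0,0,-0.02,0],[0.3,0,0,-0.03,0],[0.3,0,0,-0.03,0],[0.3,0,0,-0.03,0],[0.3,0,0,0,0]])

```text
clock: 12.75
tcp_pos: [0.5881, -0.2983, 0.361]
orientation: [[0.994, -0.114, 0.004], [-0.114, -0.994, -0.002], [0.005, 0.002, -1.0]]
contact_force: [0.5, -0.2, -0.8]
finger_gap: 0.0255
grip_force: 0.0
```

```bash
python3 - <<'E'
from h import *
T=read_camera("top");S=read_camera("scene")
cv2.imwrite("pics/T5.png",T);cv2.imwrite("pics/S5.png",S)
for n,I in(("top",T),("scene",S)):
    h=cv2.cvtColor(I,cv2.COLOR_BGR2HSV);m=cv2.inRange(h,(0,200,80),(4,255,255))|cv2.inRange(h,(176,200,80),(179,255,255))
    roi=(320,150,420,270) if n=="top" else (140,170,240,260)
    try:
        c=biggest(m,roi);print(n,cv2.boundingRect(c),cv2.contourArea(c))
    except ValueError: print(n,"none")
a=cv2.resize(T[150:270,310:430],None,fx=3.3,fy=3.3,interpolation=cv2.INTER_CUBIC)
d=cv2.resize(S[140:260,130:250],None,fx=3.3,fy=3.3,interpolation=cv2.INTER_CUBIC)
cv2.imwrite("pics/crop5.png",np.hstack([a,d]))
E
```

```text
top (349, 206, 22, 23) 170.0
scene (181, 210, 25, 29) 416.0
```

View pics/crop5.png

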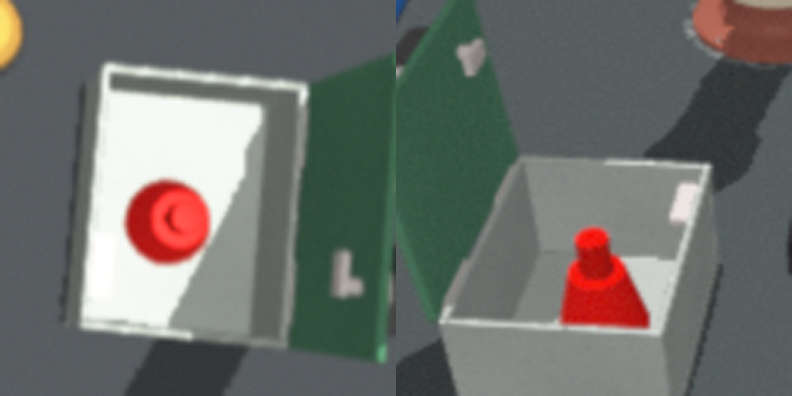

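The hood is in the top tile at (168,222), mouth circle, with its neck top at (182,218). In the scene tile the neck top is at (593,237). The lid stands open. I fit the positions.

```bash
python3 - <<'E'
from h import *
T=cv2.imread("pics/T5.png");S=cv2.imread("pics/S5.png")
h=cv2.cvtColor(T,cv2.COLOR_BGR2HSV);m=cv2.inRange(h,(0,130,60),(8,255,255))|cv2.inRange(h,(172,130,60),(179,255,255))
c=cv2.convexHull(biggest(m,(335,190,385,240)))
w=np.array([onz("top",p[0],.006)[:2] for p in c],np.float32);print(cv2.fitEllipse(w),cv2.minEnclosingCircle(w))
px=lambda u,v,x,y:np.array([x+(u+.5)/3.3-.5,y+(v+.5)/3.3-.5])
t=px(182,218,310,150);s=px(197,237,130,140)
print("neck top",onz("top",t,.104),onz("scene",s,.104),tri(s,t), "mouth",onz("top",px(168,222,310,150),.006))
print(loc(onz("top",px(168,222,310,150),.006)))
for q in([.6,.0,.3],):print(rel(q))
E
```

```text
((0.5438181161880493, -0.13834038376808167), (0.07190912216901779, 0.07333879172801971), 168.40887451171875) ((0.5437874794006348, -0.13833008706569672), 0.03696899488568306)
neck top [ 0.5425 -0.1325  0.104 ] [ 0.5429 -0.1376  0.104 ] (array([ 0.5427, -0.1352,  0.1034]), np.float64(0.005016741837372563)) mouth [ 0.5437 -0.1391  0.006 ]
[-0.0099  0.0005]
('need tool shift', array([-0.0208, -0.2971,  0.0578]), 'yaw_y', np.float64(-96.53109688226954), 'q', array([ 0.346 ,  0.5603,  0.1734,  1.1773, -0.0931,  1.4133, -1.1767]), 'F', array([ 0.3122,  0.1438, -0.1377]), 'gap', 0.025753656342514204, 't', 12.85)
```

arm_command(rows=[[0.6,-0.0125,-0.0308,0,0],[0.6,-0.0125,-0.0308,0,0],[0.6,-0.0125,-0.0308,0,0],[0.6,-0.0125,-0.0308,0,0],[0.6,-0.0125,-0.0308,0,0],[0.6,0,0,0.04,0],[0.6,0,0,0.05,0],[0.6,0,0,0.05,0],[0.6,0,0,0.04,0],[0.6,0,0,0,0],[0.6,0,0,0,0]])

```text
clock: 14.22
tcp_pos: [0.5434, -0.138, 0.1793]
orientation: [[0.993, -0.114, 0.001], [-0.114, -0.993, -0.0], [0.001, 0.0, -1.0]]
contact_force: [-0.5, -0.3, 0.9]
finger_gap: 0.051
grip_force: 0.0
```

```bash
python3 - <<'E'
from h import *
print(rel([.5437,-.138,.073]))
E
```

```text
('need tool shift', array([ 0.0002, -0.0001,  0.1063]), 'yaw_y', np.float64(-96.53931375990787), 'q', array([ 0.1249,  0.5348,  0.1301,  1.758 , -0.0879,  0.8533, -1.3901]), 'F', array([-0.5181, -0.2973,  0.8884]), 'gap', 0.051041532703175435, 't', 14.225)
```

arm_command(rows=[[0.6,0,0,0.022,0],[0.6,0,0,0.022,0],[0.6,0,0,0.022,0],[0.6,0,0,0.022,0],[0.6,0,0,0.017,0],[0.6,0,0,0,0],[0,0,0,0,0],[0,0,0,0,0],[0,0,0,0,0],[0,0,0,0,0]])

```text
clock: 15.48
tcp_pos: [0.5438, -0.1386, 0.0746]
orientation: [[0.993, -0.114, 0.003], [-0.114, -0.993, -0.001], [0.003, 0.001, -1.0]]
contact_force: [-0.8, -1.4, 6.1]
finger_gap: 0.0267
grip_force: 59.2
```

arm_command(rows=[[0,0,0,-0.01,0],[0,0,0,-0.02,0],[0,0,0,-0.03,0],[0,0,0,-0.03,0],[0,0,0,-0.03,0],[0,0,0,-0.03,0],[0,0,0,0,0],[0,0,0,0,0]])

```text
clock: 16.48
tcp_pos: [0.5415, -0.1372, 0.2219]
orientation: [[0.994, -0.113, -0.004], [-0.113, -0.994, 0.001], [-0.004, -0.001, -1.0]]
contact_force: [0.6, -0.3, -2.5]
finger_gap: 0.0268
grip_force: 59.4
```

```bash
python3 - <<'E'
from h import *
print(rel([.591,.2765,.19]))
S=read_camera("scene");cv2.imwrite("pics/S6.png",cv2.resize(S[80:300,110:400],None,fx=2.7,fy=2.7,interpolation=cv2.INTER_CUBIC))
E
```

```text
('need tool shift', array([ 0.0024, -0.4166,  0.0322]), 'yaw_y', np.float64(-96.51302660392649), 'q', array([ 0.1177,  0.4854,  0.1391,  1.7069, -0.0795,  0.9585, -1.3977]), 'F', array([ 0.6068, -0.3434, -2.4692]), 'gap', 0.02680791360655939, 't', 16.475)
```

View pics/S6.png

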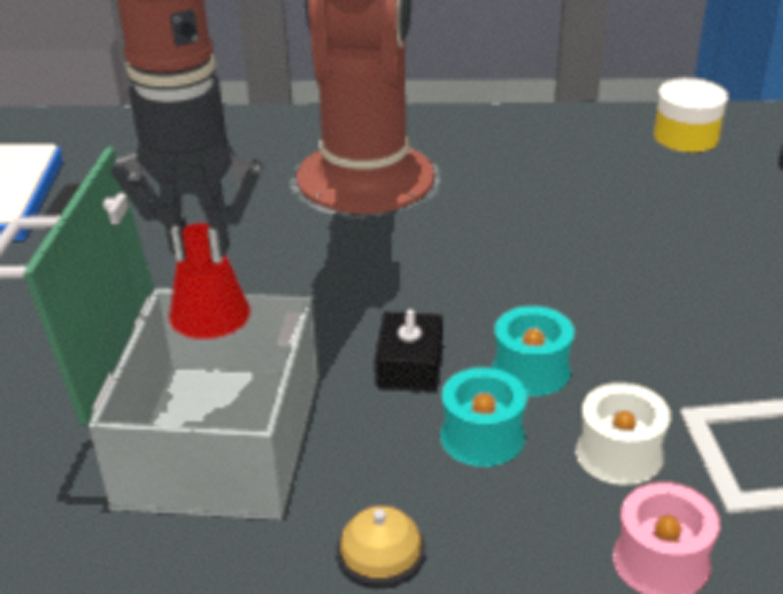

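The hood is held upright above the locker at (205,285), and the empty floor is visible below it. The lid stays up and the bystanders are where they were. I carry the hood to the socket.

arm_command(rows=[[0,0,-0.02,0,0],[0,0,-0.035,0,0],[0,0,-0.045,0,0],[0,0,-0.045,0,0],[0,0,-0.045,0,0],[0,0,-0.045,0,0],[0,0,-0.045,0,0],[0,0,-0.045,0,0],[0,0.0025,-0.04,0,0],[0,0,-0.03,0,0],[0,0,-0.0216,0,0],[0,0,0,0,0]])

```text
clock: 18.02
tcp_pos: [0.5914, 0.2788, 0.2224]
orientation: [[0.994, -0.11, -0.002], [-0.11, -0.994, 0.001], [-0.002, -0.001, -1.0]]
contact_force: [0.6, -0.1, -2.7]
finger_gap: 0.0265
grip_force: 59.4
```

arm_command(rows=[[0,0,0,0.03,0],[0,0,0,0.02,0],[0,0,0,0,0],[0,0,0,0,0]])

```text
clock: 18.52
tcp_pos: [0.5936, 0.2748, 0.1745]
orientation: [[0.993, -0.115, 0.002], [-0.115, -0.993, 0.0], [0.002, -0.0, -1.0]]
contact_force: [0.5, 0.1, -1.9]
finger_gap: 0.0264
grip_force: 59.6
```

```bash
python3 - <<'E'
from h import *
print(rel([.591,.2765,.1286]))
T=read_camera("top");S=read_camera("scene")
a=cv2.resize(T[150:250,170:270],None,fx=4,fy=4,interpolation=cv2.INTER_CUBIC)
d=cv2.resize(S[160:260,290:390],None,fx=4,fy=4,interpolation=cv2.INTER_CUBIC)
cv2.imwrite("pics/crop7.png",np.hstack([a,d]));cv2.imwrite("pics/S7.png",S)
p=np.array(status.sense()["tcp_pos"]);print("pred mouth px",proj("scene",p-[0,0,.0686])+0, "rim",proj("scene",np.array([.591,.2765,.06])))
E
```

```text
('need tool shift', array([-0.0029, -0.0014,  0.0459]), 'yaw_y', np.float64(-96.62846125580849), 'q', array([-0.5283,  0.6748,  0.1076,  1.4849, -0.0798,  0.9846, -2.0865]), 'F', array([ 0.4653,  0.1347, -1.9401]), 'gap', 0.026405676980205305, 't', 18.525)
pred mouth px [343.4193 219.9486] rim [341.649  232.2907]
```

View pics/crop7.png

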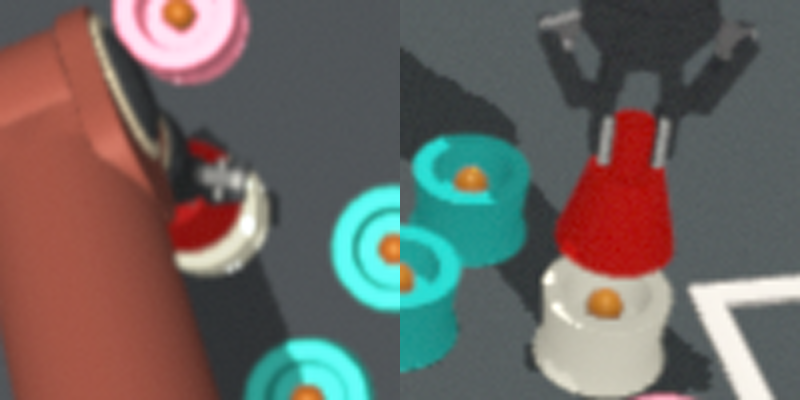

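The hood hangs above the white socket. Its mouth is centred at column 615 of the scene tile (about 343.4 px in full), as predicted, and the rim ahead is at (606,290). I correct by about 3 mm and lower.

arm_command(rows=[[0,-0.003,-0.0015,0.01,0],[0,0,0,0.015,0],[0,0,0,0.01,0],[0,0,0,0,0],[0,0,0,0,0],[0,0,0,0,0]])

```text
clock: 19.38
tcp_pos: [0.5904, 0.2777, 0.139]
orientation: [[0.993, -0.114, 0.001], [-0.114, -0.993, 0.001], [0.001, -0.001, -1.0]]
contact_force: [0.1, -0.1, -2.5]
finger_gap: 0.0263
grip_force: 59.6
```

```bash
python3 - <<'E'
from h import *
print(rel([.591,.2765,.1286]))
p=np.array(status.sense()["tcp_pos"]);mc=p-[0,0,.0686]
S=read_camera("scene");cv2.imwrite("pics/S8.png",S);h=cv2.cvtColor(S,cv2.COLOR_BGR2HSV);m=cv2.inRange(h,(0,130,60),(6,255,255))|cv2.inRange(h,(174,130,60),(179,255,255))
c=biggest(m,(315,170,375,250));print("mask box",cv2.boundingRect(c))
a=np.linspace(0,6.28,90);q=np.array([proj("scene",mc+[.04*np.cos(t),.04*np.sin(t),0]) for t in a]);print("pred l,r,bottom",q[:,0].min(),q[:,0].max(),q[:,1].max())
p=proj("scene",mc+[0,0,.098]);print("top",p)
E
```

```text
('need tool shift', array([0.0007, 0.0011, 0.0104]), 'yaw_y', np.float64(-96.54512774751987), 'q', array([-0.5313,  0.7101,  0.102 ,  1.5258, -0.0843,  0.9086, -2.087 ]), 'F', array([ 0.1011, -0.0707, -2.5318]), 'gap', 0.026302001901442197, 't', 19.375)
mask box (329, 198, 28, 41)
pred l,r,bottom 327.7502267641672 357.31277765333346 239.26237766699933
top [346.8519 200.6132]
```

arm_command(rows=[[0,0.0005,0.001,0.003,0],[0,0,0,0.003,0],[0,0,0,0.003,0],[0,0,0,0.0015,0],[0,0,0,0,0],[0,0,0,0,0]])

```text
clock: 20.18
tcp_pos: [0.5904, 0.2763, 0.1294]
orientation: [[0.993, -0.114, 0.001], [-0.114, -0.993, 0.0], [0.001, -0.0, -1.0]]
contact_force: [-1.7, -0.8, 5.7]
finger_gap: 0.0262
grip_force: 60.3
```

Fz rose from −2.5 to +5.7 N, so the hood is resting on the rim. I hold briefly, then let go and rise.

arm_command(rows=[[0,0,0,0,0],[0,0,0,0,0],[0,0,0,0,0],[0.5,0,0,0,0],[0.5,0,0,0,0],[0.5,0,0,0,0],[0.5,0,0,-0.01,0],[0.5,0,0,-0.03,0],[0.5,0,0,-0.04,0],[0.5,0,0,-0.05,0],[0.5,0,0,-0.05,0],[0.5,0,0,0,0]])

```text
clock: 21.68
tcp_pos: [0.5928, 0.2773, 0.3144]
orientation: [[0.993, -0.114, 0.011], [-0.114, -0.993, 0.005], [0.011, -0.007, -1.0]]
contact_force: [0.3, -0.1, -0.5]
finger_gap: 0.0429
grip_force: 0.0
```

arm_command(rows=[[0.5,-0.04,0.05,0,0],[0.5,-0.03,0.06,0,0],[0.5,-0.02,0.06,0,0],[0.5,0,0.06,0,0],[0.5,0,0,0,0],[0.5,0,0,0,0]])

```text
clock: 22.42
tcp_pos: [0.4784, 0.0644, 0.3077]
orientation: [[0.994, -0.114, -0.0], [-0.114, -0.994, 0.001], [-0.001, -0.001, -1.0]]
contact_force: [0.4, 0.1, -0.1]
finger_gap: 0.0429
grip_force: 0.0
```

```bash
python3 - <<'E'
from h import *
print(rel([.5,0,.3]))
T=read_camera("top");S=read_camera("scene")
a=cv2.resize(T[150:260,140:260],None,fx=3.3,fy=3.3,interpolation=cv2.INTER_CUBIC)
d=cv2.resize(S[150:260,280:400],None,fx=3.3,fy=3.3,interpolation=cv2.INTER_CUBIC)
b=cv2.resize(S[110:310,100:460],(792,440))[:237+200]
cv2.imwrite("pics/crop9.png",np.vstack([np.hstack([a,d]),cv2.resize(S[120:280,100:460],(792,237))]))
h=cv2.cvtColor(T,cv2.COLOR_BGR2HSV);m=cv2.inRange(h,(0,130,60),(6,255,255))|cv2.inRange(h,(174,130,60),(179,255,255))
c=cv2.convexHull(biggest(m,(190,170,250,235)));w=np.array([onz("top",p[0],.06)[:2] for p in c],np.float32);print("hood",cv2.minEnclosingCircle(w))
E
```

```text
('need tool shift', array([0.0288, 0.0616, 0.0077]), 'yaw_y', np.float64(-96.53484525266056), 'q', array([-0.3043,  0.2805,  0.1666,  1.772 , -0.0528,  1.0936, -1.8047]), 'F', array([ 0.4195,  0.1262, -0.0675]), 'gap', 0.04289489240751173, 't', 22.425)
hood ((0.5904576778411865, 0.27785342931747437), 0.03619205206632614)
```

View pics/crop9.png

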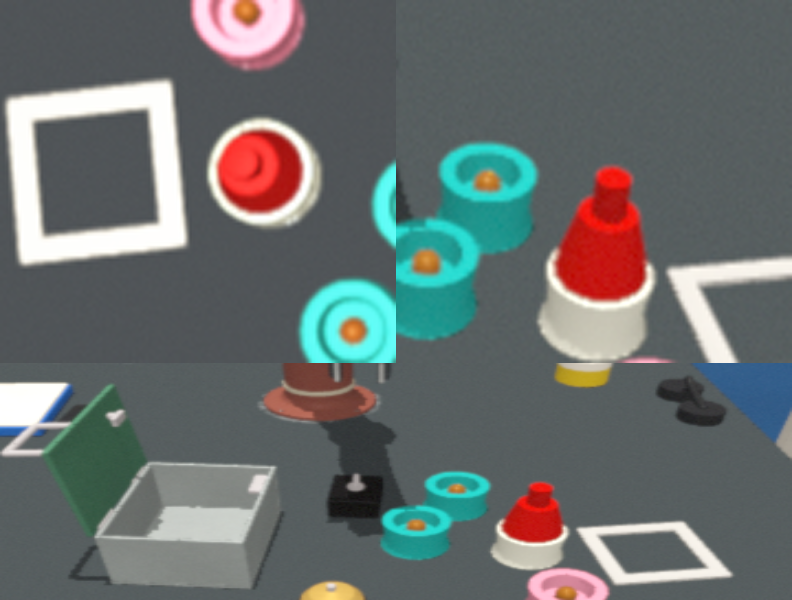

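The hood sits centred and upright on the white socket: (261,171) in the top tile and (602,240) in the scene tile. The fit puts it about 1.5 mm from the rim's centre. The lid stands open, the bystanders are in place and the arm is clear, so I hand in.

```bash
python3 -c "from cell import order; print(order.hand_in())"
```

```text
the job is handed in; nothing more can be done
None
```

I released the latch, swung the lid open, set the red hood on the white socket about 1.5 mm off centre by camera fit, and handed the job in at about 22.5 s; `hand_in()` returned no verdict.

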